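# Set up a rum tasting flight in the cellar

### The arm

A 6-joint arm with a two-finger parallel gripper is mounted at the origin on the work surface. World frame = base frame: x ahead of the robot, y to its left, z up, the work surface at z = 0. Lengths are in m, angles in rad, forces in N, time in s.
With the tool pointing down it reaches from about 0.35 to 0.975 m from the base axis. Payload 4.9 kg.
Tool frame: the origin (TCP) lies on the centre line of the jaws, within the pads' length; the fingertips stand 19 mm ahead of it and the grasp point (between the pads) is the TCP; z points along the fingers, x is the direction in which the jaws open and shut, and the axes are right-handed (so a half turn about z gives the same grasp; the last joint's range is limited). The gripper opens to 85 mm and grips with 20 to 120 N. Pads are 22 mm wide; open, the fingers measure 114 mm over their backs; the gripper's body (76 mm by 85 mm) begins 54 mm behind the grasp point. The pads swing forward as they close: fully open they stand 13 mm farther back than shut.
Start: joints at [-1.333, 0.053, 1.613, -0, 1.476, -0.119], TCP at [0.218, -0.586, 0.25] pointing down, gripper open.
Joint ranges: [-3.01, 3.01], [-1.01, 2.22], [0.06, 2.58], [-1.02, 4.17], [0.09, 2.62], [-3.14, 3.14]. Speed limits (rad/s): [2.57, 2.57, 3.14, 3.14, 3.14, 3.14].

### API

Orientations are given as a rotation vector (axis times angle).
In Python, from plant import arm, eyes, order gives the robot as it stands.
- The arm moves only by the tool carry_out, never from a script. Its argument "increments" is a list of rows, each an object with "travel": the shift along the tool's x, y, z in m, a list of three; "twist": the turn about the tool's z in degrees; "hand": the finger opening in m, from 0 to 0.0854. A call has 1 to 20 rows; each row is the pose to reach, as a shift and turn from the pose commanded when the call began, along the tool's axes at that moment; what a row does not reach only later rows make up. A row lasts 1/8 s, in which the tool goes at most 62.5 mm and 10.7 degrees, less where a joint would pass 70% of its speed; a pose out of reach is approached as far as the arm can. A call with a gripper value outside its range is refused whole. The fingers move at their own pace and stop on an object; "grip_force" is the grip in N (left out, the last holds). Time passes only in rows, so rows that repeat a pose let the fingers close. It gives the time, the measured TCP pose, the force and the opening at its end, in the units of the state.
- arm.sense(): the state, without advancing time (a new reading comes with each control period).
- eyes.read_camera(name): name is "scene" or "top" or "wrist"; returns the picture (400x640x3 uint8, red, green, blue); there is no depth.
- eyes.get_calibration(name): a dict with "fovy" (degrees; the focal length in pixels is half the picture's height over the tangent of half this angle, whatever the lens; pixels are square), "cx", "cy" (the principal point, pixels), "rvec" (rotation vector, rad) and "tvec" (3), from world to camera coordinates, as OpenCV has them. Camera axes: x right, y down, z forward; pixel columns grow to the right and rows downward; lengths in m; the calibration is good to about 2 mm. A picture is of the moment at which its call begins: read the wrist's pose just before it. get_calibration takes no time and is no camera call; for the wrist camera it gives the pose at the moment of the call.
- order.close_job(): hands the job in, once; it reports no verdict.
The state is a dict: "t": time; "joint_pos": joint angles; "joint_velocities": joint speeds; "joint_torque": joint torques, N m; "position": TCP position; "tcp_rot": TCP orientation; "force": force on the tool from outside, world axes, zero at the start; "wrist_torque": the same for the moment, N m; "gripper_width": opening from 0.0 (shut) to 1.0 (fully open).
Only numpy, scipy, OpenCV 4.12 (cv2) and the standard library are available. Lean on these libraries where they do the work, as an engineer would, in place of code of your own. Each camera call takes 0.05 s, during which the arm holds its last target.

### The job

Set up the rum flight: stand the four red-capped sample bottles upright in the wooden carrier, one to a cell, from the lightest rum in the cell beside the handle to the darkest at the plain end. Set the bottles down gently, never dropping one. Leave the two black-capped bottles, which are already opened, and the wine bottle, can and glass standing where they are.

Things in the scene. Friction and masses are not known exactly. Their poses are not given: they have to be found in the camera images.
- carrier: Fixed wooden tray, turned any way, 262 (its x) by 70 (y) by 40 mm high, four 58 mm square cells in a row; walls 6 mm, cell floors 8 mm above the counter. Origin: centre of its underside, z up. Dark loop handle on its +x end only, 62 mm out, 28 mm high. Cell centres at y = 0, x = +96 (beside the handle), +32, -32, -96 mm (plain end).
- clear_red: Red-capped sample bottle of clear (white) rum, pale colourless glass: the lightest. Loose, upright, round, 112 mm tall: body 38 mm across up to 62 mm, cream label, 19 mm neck from 77 mm, red cap 22 mm across from 84 mm to the top. 0.07 to 0.14 kg. Origin: centre of its underside, z up.
- gold_red: Red-capped sample bottle of gold rum, yellow: second lightest. Loose, upright, round, 112 mm tall: body 38 mm across up to 62 mm, cream label, 19 mm neck from 77 mm, red cap 22 mm across from 84 mm to the top. 0.07 to 0.14 kg. Origin: centre of its underside, z up.
- amber_red: Red-capped sample bottle of amber rum, orange-brown: second darkest. Loose, upright, round, 112 mm tall: body 38 mm across up to 62 mm, cream label, 19 mm neck from 77 mm, red cap 22 mm across from 84 mm to the top. 0.07 to 0.14 kg. Origin: centre of its underside, z up.
- dark_red: Red-capped sample bottle of dark rum, almost black-brown: the darkest. Loose, upright, round, 112 mm tall: body 38 mm across up to 62 mm, cream label, 19 mm neck from 77 mm, red cap 22 mm across from 84 mm to the top. 0.07 to 0.14 kg. Origin: centre of its underside, z up.
- gold_black: Look-alike: black-capped, already opened sample bottle of gold rum, same yellow as the red-capped gold one. Stays where it is. Loose, upright, round, 112 mm tall: body 38 mm across up to 62 mm, cream label, 19 mm neck from 77 mm, black cap 22 mm across from 84 mm to the top. 0.07 to 0.14 kg. Origin: centre of its underside, z up.
- dark_black: Look-alike: black-capped, already opened sample bottle of dark rum, same black-brown as the red-capped dark one. Stays where it is. Loose, upright, round, 112 mm tall: body 38 mm across up to 62 mm, cream label, 19 mm neck from 77 mm, black cap 22 mm across from 84 mm to the top. 0.07 to 0.14 kg. Origin: centre of its underside, z up.
- wine_bottle: Bystander: full dark green wine bottle, 75 mm across, 300 mm tall, red capsule, loose, upright. Origin at the centre of its underside.
- mixer_can: Bystander: full slim light green and white drinks can, 53 mm across, 135 mm tall, loose, upright. Origin at the centre of its underside.
- nosing_glass: Bystander: empty clear tulip-shaped tasting glass on a foot, 64 mm across, 110 mm tall, loose, upright. Origin at the centre of its underside.

How it is judged:
At the end, for the whole second after the job is handed in: Red caps, upright (0.15 rad) on their cells' floors, within 15 mm of cell centre in tray x and y: clear beside the handle, then gold, amber, dark; released, at rest. Black caps, wine bottle, can and glass upright, at rest, within 25 mm of where they began (x of clear_red in the frame of carrier between 0.081 and 0.111 m and y of clear_red in the frame of carrier between -0.015 and 0.015 m and z of each of clear_red, gold_red, amber_red, dark_red in the frame of carrier below 0.013 m and angle between each of clear_red, gold_red, amber_red, dark_red, gold_black, dark_black, wine_bottle, mixer_can, nosing_glass's own z axis and vertical below 0.15 rad and linear speed of each of clear_red, gold_red, amber_red, dark_red, gold_black, dark_black, wine_bottle, mixer_can, nosing_glass below 0.02 m/s and contact force between each of clear_red, gold_red, amber_red, dark_red and the fingers below 0.1 N and x of gold_red in the frame of carrier between 0.017 and 0.047 m and y of gold_red in the frame of carrier between -0.015 and 0.015 m and x of amber_red in the frame of carrier between -0.047 and -0.017 m and y of amber_red in the frame of carrier between -0.015 and 0.015 m and x of dark_red in the frame of carrier between -0.111 and -0.081 m and y of dark_red in the frame of carrier between -0.015 and 0.015 m and distance of each of gold_black, dark_black, wine_bottle, mixer_can, nosing_glass from where it was at the start of the episode below 0.025 m); the robot touches nothing.
It fails at once if a sample bottle is dropped (falls free from more than about 25 mm) ((linear speed of clear_red above 0.7 m/s and contact force between clear_red and anything else below 0.01 N) or (linear speed of gold_red above 0.7 m/s and contact force between gold_red and anything else below 0.01 N) or (linear speed of amber_red above 0.7 m/s and contact force between amber_red and anything else below 0.01 N) or (linear speed of dark_red above 0.7 m/s and contact force between dark_red and anything else below 0.01 N) or (linear speed of gold_black above 0.7 m/s and contact force between gold_black and anything else below 0.01 N) or (linear speed of dark_black above 0.7 m/s and contact force between dark_black and anything else below 0.01 N)).
It fails at once if a black-capped bottle is moved more than 25 mm or knocked over (distance of any of gold_black, dark_black from where it was at the start of the episode above 0.025 m or angle between any of gold_black, dark_black's own z axis and vertical above 0.5 rad).
It fails at once if the wine bottle, can or glass is pushed more than 25 mm or knocked over (distance of any of wine_bottle, mixer_can, nosing_glass from where it was at the start of the episode above 0.025 m or angle between any of wine_bottle, mixer_can, nosing_glass's own z axis and vertical above 0.5 rad).
It also fails if it takes over 104 s, if anything falls off the work surface, if the arm or the gripper's body presses on something with over 40 N, if the wrist force passes 120 N, or if a joint passes its speed limit or range.

## Working session

There is one attempt and no reset: what is moved stays moved. The work goes in short steps, Python scripts to look and compute and a tool call to move; the robot and the scene stay as the last step left them, time stands still between calls to the robot, and variables do not carry over. Pictures are saved under pics/ and viewed, and the job is handed in when it is done.

Besides the shell and the picture viewer there is one more tool, called after "Emit:" in YAML: its name, and indented under it one key for each argument. carry_out: Moves the arm, as the interface text tells. Its arguments: {"type":"object","properties":{"increments":{"type":"array","items":{"type":"object","properties":{"travel":{"type":"array","items":{"type":"number"}},"twist":{"type":"number"},"hand":{"type":"number"}}}},"grip_force":{"type":"number"}},"required":["increments"]}

```bash
mkdir -p pics; cat > h.py <<'E'
import numpy as np, cv2
from plant import arm, eyes, order
def cal(n):
    c=eyes.get_calibration(n); f=200/np.tan(np.radians(c['fovy'])/2)
    K=np.array([[f,0,c['cx']],[0,f,c['cy']],[0,0,1.]]); R=cv2.Rodrigues(np.array(c['rvec'],float))[0]
    return K,R,np.array(c['tvec'],float)
def ray(C,uv,z):
    K,R,t=C; d=R.T@np.linalg.inv(K)@np.array([uv[0],uv[1],1.]); o=-R.T@t
    return o+d*(z-o[2])/d[2]
def proj(C,p):
    K,R,t=C; q=K@(R@np.array(p,float)+t); return q[:2]/q[2]
def save(im,name): cv2.imwrite('pics/'+name,cv2.cvtColor(im,cv2.COLOR_RGB2BGR))
E
python3 - <<'E'
from h import *
s=arm.sense();print(s)
for n in ['scene','top']:
    im=eyes.read_camera(n);save(im,n+'0.png');np.save('pics/'+n+'0.npy',im);c=cal(n);print(n,eyes.get_calibration(n),-c[1].T@c[2])
E
```

```text
{'t': 0.0, 'joint_pos': array([-1.33301534e+00,  5.33487755e-02,  1.61431876e+00,  4.10907332e-07,
        1.47600540e+00, -1.18986221e-01]), 'joint_velocities': array([-0.00135687,  0.00127109, -0.00071418,  0.00197832,  0.00155372,
        0.00051713]), 'joint_torque': array([-3.50687369e-03, -3.93692493e+01, -3.70176101e+01, -3.17300464e-04,
        7.09454980e-03, -3.98947137e-06]), 'position': array([ 0.21814648, -0.58505779,  0.24905321]), 'tcp_rot': array([-2.57922624e+00,  1.79123223e+00,  2.44219920e-03]), 'force': array([-0.06429863,  0.07555488, -0.14333427]), 'wrist_torque': array([0.04608371, 0.02490801, 0.02536555]), 'gripper_width': 0.9992330525973502}
scene {'fovy': 54.46057115787119, 'cx': 318.49321242516595, 'cy': 202.02457207458025, 'rvec': array([ 0.97516213,  2.28643477, -1.21130569]), 'tvec': array([ 0.46291954, -0.17079686,  1.40439908])} [1.23365265 0.53118011 0.64167879]
top {'fovy': 50.709222198104406, 'cx': 321.14852708415236, 'cy': 198.8987107262855, 'rvec': array([ 2.17003228, -2.17709665,  0.07205379]), 'tvec': array([-0.10639197,  0.54110214,  1.26209895])} [ 0.43766081 -0.126118    1.2998276 ]
```

View pics/scene0.png

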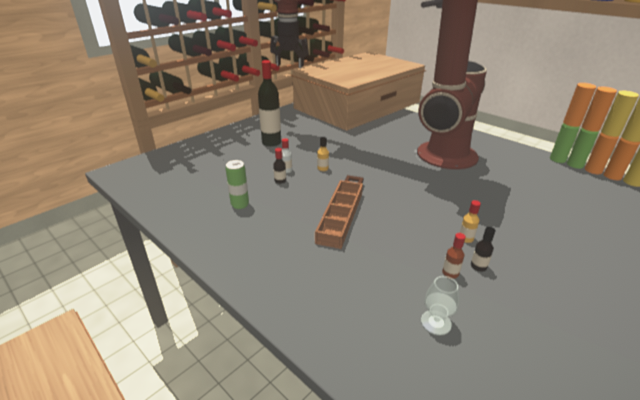

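View pics/top0.png

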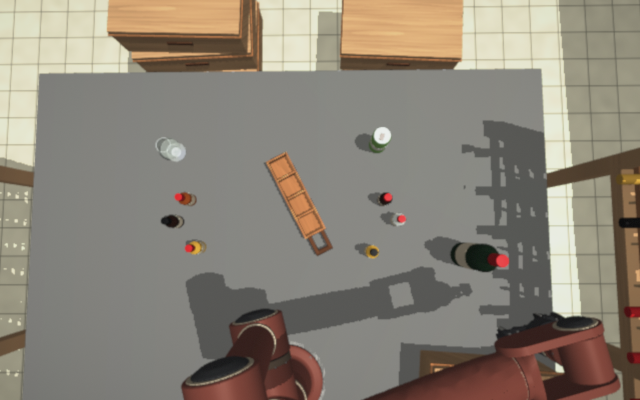

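The top view is oriented with up = +x and right = -y. Left group: amber red-cap (184,198), dark black-cap (170,221), gold red-cap (192,247). Right group: dark red-cap (386,198), clear red-cap (400,219), gold black-cap (372,251). The carrier's handle is at about (320,243). Next I'll measure these.

```bash
cat > m.py <<'E'
from h import *
top=np.load('pics/top0.npy');sc=np.load('pics/scene0.npy');CT=cal('top');CS=cal('scene')
def comps(im,m,amin):
    n,l,st,ce=cv2.connectedComponentsWithStats(m.astype(np.uint8));return [(ce[i],st[i]) for i in range(1,n) if st[i,4]>=amin]
def red(im):
    h=cv2.cvtColor(im,cv2.COLOR_RGB2HSV); return ((h[...,0]<6)|(h[...,0]>172))&(h[...,1]>190)&(h[...,2]>110)
for n,im,C in(('top',top,CT),('scene',sc,CS)):
    for ce,st in comps(im,red(im),8): print(n,ce.round(1),st[:5],ray(C,ce,0.1).round(3))
def wood(im):
    h=cv2.cvtColor(im,cv2.COLOR_RGB2HSV); return (h[...,0]<16)&(h[...,1]>90)&(h[...,2]>60)
m=wood(top).astype(np.uint8); m[:145]=0;m[260:]=0;m[:,:255]=0;m[:,340:]=0
c=max(cv2.findContours(m,cv2.RETR_EXTERNAL,cv2.CHAIN_APPROX_NONE)[0],key=cv2.contourArea)
P=np.array([ray(CT,p[0],.04)[:2] for p in c]);r=cv2.minAreaRect(P.astype(np.float32)*1000);print(r,cv2.boxPoints(r))
v=cv2.resize(top[140:270,140:420],None,fx=2.8,fy=2.8,interpolation=cv2.INTER_CUBIC);save(v,'topz.png')
E
python3 m.py
```

```text
top [178.9 196.8] [176 194   7   7  36] [0.542 0.298 0.1  ]
top [189.3 247.8] [186 245   8   7  39] [0.397 0.265 0.1  ]
top [635.  311.9] [630 308  10   9  74] [ 0.218 -0.976  0.1  ]
top [636.8 358.3] [634 355   6   8  43] [ 0.093 -0.973  0.1  ]
((526.706298828125, -43.96466064453125), (320.327880859375, 71.22256469726562), 27.090057373046875) [[ 367.8966     -85.19735  ]
 [ 400.3307    -148.60623  ]
 [ 685.516       -2.7319717]
 [ 653.0819      60.67691  ]]
```

```bash
ls pics
```

```text
scene0.npy
scene0.png
top0.npy
top0.png
topz.png
```

View pics/topz.png

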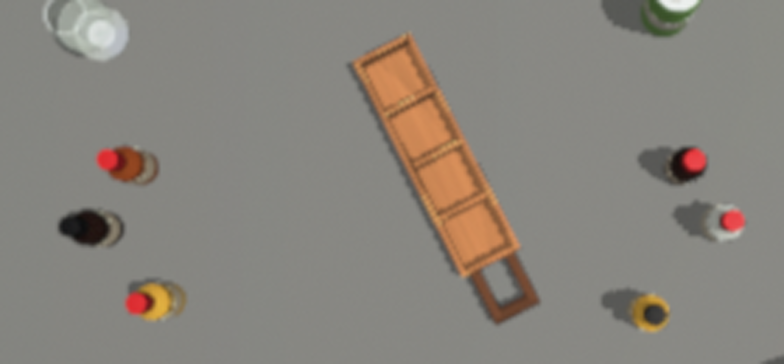

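```bash
cat > m2.py <<'E'
from m import *
print('----')
def red2(im):
    h=cv2.cvtColor(im,cv2.COLOR_RGB2HSV); return ((h[...,0]<6)|(h[...,0]>168))&(h[...,1]>140)&(h[...,2]>100)
for n,im,C,lo,hi in(('top',top,CT,150,450),('scene',sc,CS,200,640)):
    for ce,st in comps(im,red2(im),8):
        if lo<ce[0]<hi and 120<ce[1]<290: print(n,ce.round(1),st[:5],ray(C,ce,0.1 if n=='scene' else .105).round(3))
# black caps top / triangulation
E
python3 m2.py | sed -n '/----/,$p'
```

```text
----
top [387.4 196.8] [384 193   8   8  52] [ 0.539 -0.297  0.105]
top [179.4 196.9] [175 194  10   7  59] [0.541 0.295 0.105]
top [401.1 218.4] [398 216   8   6  39] [ 0.478 -0.335  0.105]
top [188.9 247.8] [185 244   9   8  52] [0.397 0.265 0.105]
scene [284.8 142.4] [282 139   6   8  40] [ 0.478 -0.335  0.1  ]
scene [278.  152.3] [275 148   6  10  49] [ 0.54  -0.297  0.1  ]
scene [474.6 206.5] [470 201  10  13  94] [0.398 0.269 0.1  ]
scene [459.2 239.8] [454 233  11  16 112] [0.544 0.303 0.1  ]
```

```bash
cat > mv.py <<'E'
from h import *
import sys
def delta(tx,ty,tz,jaw=-62.9):
    s=arm.sense();R=cv2.Rodrigues(np.array(s['tcp_rot']))[0];p=np.array(s['position'])
    d=R.T@(np.array([tx,ty,tz])-p)
    x=R[:,0];a=np.degrees(np.arctan2(x[1],x[0]));tw=-(jaw-a);tw=(tw+90)%180-90
    print('t',round(s['t'],2),'pos',p.round(4),'jaw',round(a,1),'zaxis',R[:,2].round(3),'travel',d.round(4),'twist',round(tw,1),'force',np.round(s['force'],1),'g',round(s['gripper_width'],3), 'j',np.round(s['joint_pos'],2))
if __name__=='__main__':
    delta(*map(float,sys.argv[1:]))
E
python3 mv.py .54 -.297 .25; python3 - <<'E'
from h import *
C=cal('top');S=cal('scene')
print('wine base~',ray(S,(270,142),0).round(3),'wine cap top',ray(C,(500,261),.29).round(3),'scene',ray(S,(266,70),.29).round(3))
print('can',ray(C,(382,134),.135).round(3),'goldblack',ray(C,(372,252),.11).round(3),'dblack',ray(C,(167,221),.11).round(3),'glass',ray(C,(165,145),.1),ray(C,(176,152),.003))
E
```

```text
t 0.1 pos [ 0.2182 -0.5851  0.2492] jaw -69.6 zaxis [-0.     0.002 -1.   ] travel [-0.1576 -0.4022 -0.0005] twist -6.7 force [-0.4  0.9  0.7] g 0.997 j [-1.33  0.05  1.61 -0.    1.48 -0.12]
wine base~ [ 0.376 -0.537  0.   ] wine cap top [ 0.371 -0.533  0.29 ] scene [ 0.42  -0.477  0.29 ]
can [ 0.713 -0.281  0.135] goldblack [ 0.384 -0.251  0.11 ] dblack [0.472 0.327 0.11 ] glass [0.6927895  0.34279375 0.1       ] [0.69103245 0.34552275 0.003     ]
```

Emit:
carry_out:
  increments:
    - {"travel": [0, 0, -0.06], "twist": 0, "hand": 0.05}
    - {"travel": [0, 0, -0.12], "twist": 0, "hand": 0.05}
    - {"travel": [0, 0, -0.15], "twist": 0, "hand": 0.05}
    - {"travel": [-0.05, -0.03, -0.15], "twist": 0, "hand": 0.05}
    - {"travel": [-0.1, -0.06, -0.15], "twist": 0, "hand": 0.05}
    - {"travel": [-0.15, -0.09, -0.15], "twist": 0, "hand": 0.05}
    - {"travel": [-0.2, -0.12, -0.15], "twist": -3, "hand": 0.05}
    - {"travel": [-0.22, -0.14, -0.15], "twist": -6.7, "hand": 0.05}
    - {"travel": [-0.21, -0.2, -0.15], "twist": -6.7, "hand": 0.05}
    - {"travel": [-0.2, -0.25, -0.15], "twist": -6.7, "hand": 0.05}
    - {"travel": [-0.185, -0.3, -0.12], "twist": -6.7, "hand": 0.05}
    - {"travel": [-0.17, -0.35, -0.08], "twist": -6.7, "hand": 0.05}
    - {"travel": [-0.16, -0.39, -0.04], "twist": -6.7, "hand": 0.05}
    - {"travel": [-0.158, -0.402, 0], "twist": -6.7, "hand": 0.05}
    - {"travel": [-0.158, -0.402, 0], "twist": -6.7, "hand": 0.05}
    - {"travel": [-0.158, -0.402, 0], "twist": -6.7, "hand": 0.05}
    - {"travel": [-0.158, -0.402, 0], "twist": -6.7, "hand": 0.05}
  grip_force: 30

```text
t: 2.22
position: [0.5402, -0.2982, 0.2536]
tcp_rot: [2.68, -1.639, 0.007]
force: [-0.5, 0.2, 0.8]
gripper_width: 0.591
```

```bash
python3 mv.py .54 -.297 .098; python3 - <<'E'
from h import *
C=cal('wrist');im=eyes.read_camera('wrist');save(im,'w1.png')
for p in [(.54,-.297,.105),(.478,-.335,.105)]:print(proj(C,p))
print(-C[1].T@C[2])
E
```

```text
t 2.23 pos [ 0.5402 -0.2982  0.2536] jaw -62.9 zaxis [ 0.004 -0.003 -1.   ] travel [-1.800e-03 -1.000e-04  1.555e-01] twist -0.0 force [-0.5  0.2  0.8] g 0.591 j [-0.62  0.03  1.63 -0.    1.48  0.47]
[315.91340521 186.73459883]
[322.63408153 269.86820837]
[ 0.59977109 -0.26700864  0.37786403]
```

View pics/w1.png

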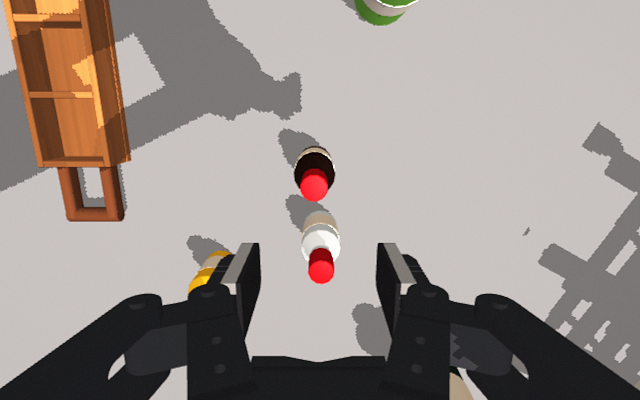

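The wrist view shows the dark cap at (314,186) and the clear cap at (320,267). Both are within 2 px of where my measurements predicted, so I'll grasp the dark one.

Emit:
carry_out:
  increments:
    - {"travel": [-0.002, 0, 0.05], "hand": 0.05}
    - {"travel": [-0.002, 0, 0.1], "hand": 0.05}
    - {"travel": [-0.002, 0, 0.13], "hand": 0.05}
    - {"travel": [-0.002, 0, 0.155], "hand": 0.05}
    - {"travel": [-0.002, 0, 0.155], "hand": 0.05}
    - {"travel": [-0.002, 0, 0.155], "hand": 0.05}
    - {"travel": [-0.002, 0, 0.155], "hand": 0.01}
    - {"travel": [-0.002, 0, 0.155], "hand": 0.01}
    - {"travel": [-0.002, 0, 0.155], "hand": 0.01}
    - {"travel": [-0.002, 0, 0.155], "hand": 0.01}
    - {"travel": [-0.002, 0, 0.155], "hand": 0.01}
    - {"travel": [-0.002, 0, 0.155], "hand": 0.01}
  grip_force: 30

```text
validation failed for argument at $.in...
```

```bash
python3 mv.py .638 .013 .26
```

```text
t 2.27 pos [ 0.5401 -0.2981  0.2534] jaw -62.9 zaxis [ 0.004 -0.003 -1.   ] travel [-0.2324 -0.2289 -0.0071] twist -0.0 force [-0.3 -0.8  0.5] g 0.592 j [-0.62  0.03  1.63 -0.    1.48  0.47]
```

Every row apparently needs a twist, so I'm adding it.

Emit:
carry_out:
  increments:
    - {"travel": [-0.002, 0, 0.05], "twist": 0, "hand": 0.05}
    - {"travel": [-0.002, 0, 0.1], "twist": 0, "hand": 0.05}
    - {"travel": [-0.002, 0, 0.13], "twist": 0, "hand": 0.05}
    - {"travel": [-0.002, 0, 0.155], "twist": 0, "hand": 0.05}
    - {"travel": [-0.002, 0, 0.155], "twist": 0, "hand": 0.05}
    - {"travel": [-0.002, 0, 0.155], "twist": 0, "hand": 0.05}
    - {"travel": [-0.002, 0, 0.155], "twist": 0, "hand": 0.01}
    - {"travel": [-0.002, 0, 0.155], "twist": 0, "hand": 0.01}
    - {"travel": [-0.002, 0, 0.155], "twist": 0, "hand": 0.01}
    - {"travel": [-0.002, 0, 0.155], "twist": 0, "hand": 0.01}
    - {"travel": [-0.002, 0, 0.155], "twist": 0, "hand": 0.01}
    - {"travel": [-0.002, 0, 0.155], "twist": 0, "hand": 0.01}
  grip_force: 30

```text
t: 3.78
position: [0.5398, -0.2959, 0.0972]
tcp_rot: [2.681, -1.638, 0.004]
force: [-0.1, 1.3, 4.9]
gripper_width: 0.246
```

```bash
python3 mv.py .638 .013 .26
```

```text
t 3.77 pos [ 0.5398 -0.2959  0.0972] jaw -62.9 zaxis [ 0.002 -0.001 -1.   ] travel [-0.2297 -0.2285 -0.163 ] twist 0.0 force [-0.1  1.3  4.9] g 0.246 j [-0.62  0.17  1.76  0.    1.22  0.47]
```

Emit:
carry_out:
  increments:
    - {"travel": [0, 0, -0.015], "twist": 0, "hand": 0.01}
    - {"travel": [0, 0, -0.045], "twist": 0, "hand": 0.01}
    - {"travel": [0, 0, -0.08], "twist": 0, "hand": 0.01}
    - {"travel": [0, 0, -0.12], "twist": 0, "hand": 0.01}
    - {"travel": [-0.01, -0.01, -0.15], "twist": 0, "hand": 0.01}
    - {"travel": [-0.03, -0.03, -0.163], "twist": 0, "hand": 0.01}
    - {"travel": [-0.06, -0.06, -0.163], "twist": 0, "hand": 0.01}
    - {"travel": [-0.09, -0.09, -0.163], "twist": 0, "hand": 0.01}
    - {"travel": [-0.12, -0.12, -0.163], "twist": 0, "hand": 0.01}
    - {"travel": [-0.15, -0.15, -0.163], "twist": 0, "hand": 0.01}
    - {"travel": [-0.18, -0.18, -0.163], "twist": 0, "hand": 0.01}
    - {"travel": [-0.205, -0.205, -0.163], "twist": 0, "hand": 0.01}
    - {"travel": [-0.222, -0.221, -0.163], "twist": 0, "hand": 0.01}
    - {"travel": [-0.23, -0.229, -0.163], "twist": 0, "hand": 0.01}
    - {"travel": [-0.23, -0.229, -0.163], "twist": 0, "hand": 0.01}
    - {"travel": [-0.23, -0.229, -0.163], "twist": 0, "hand": 0.01}
    - {"travel": [-0.23, -0.229, -0.163], "twist": 0, "hand": 0.01}

```text
t: 5.9
position: [0.6376, 0.0128, 0.2583]
tcp_rot: [2.679, -1.64, 0.0]
force: [-0.3, 0.8, -1.0]
gripper_width: 0.25
```

```bash
python3 mv.py .638 .013 .108; python3 - <<'E'
from h import *
C=cal('wrist');im=eyes.read_camera('wrist');save(im,'w2.png')
d=np.array([-.8905,-.4550]);n=np.array([d[1]*-1,d[0]]);c=np.array([.5527,-.0307])
for k in (.131,.067,.003,-.061,-.131):
  for s in(-.035,.035):
    q=c+d*k+n*s; print(k,s,proj(C,[*q,.04]).round(1))
save(eyes.read_camera('top'),'t2.png')
E
```

```text
t 5.9 pos [0.6376 0.0128 0.2583] jaw -62.9 zaxis [-0. -0. -1.] travel [-0.     -0.0005  0.1503] twist -0.0 force [-0.3  0.8 -1. ] g 0.25 j [-0.1   0.08  1.57 -0.    1.49  1.  ]
0.131 -0.035 [287.8 362.7]
0.131 0.035 [348.4 362.7]
0.067 -0.035 [286.5 314.2]
0.067 0.035 [349.8 314.3]
0.003 -0.035 [285.  261.3]
0.003 0.035 [351.2 261.3]
-0.061 -0.035 [283.4 203.3]
-0.061 0.035 [352.8 203.3]
-0.131 -0.035 [281.5 133.1]
-0.131 0.035 [354.8 133.1]
```

View pics/w2.png

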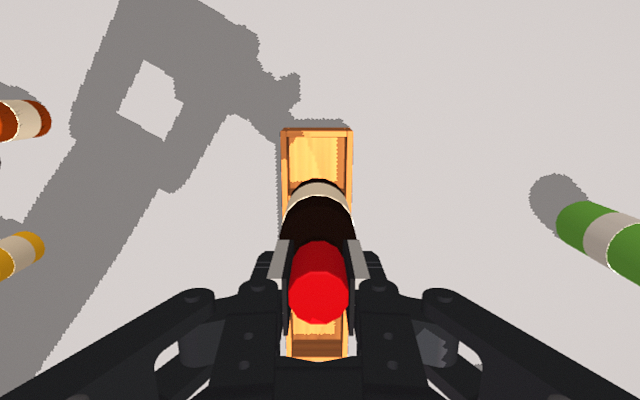

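The tray's end shows at row 129 and its sides at columns 281 and 352. That is about 3 mm further along and 1 mm to the side of my estimate, so I'm correcting for it and lowering.

Emit:
carry_out:
  increments:
    - {"travel": [-0.001, -0.003, 0.03], "twist": 0, "hand": 0.01}
    - {"travel": [-0.001, -0.003, 0.065], "twist": 0, "hand": 0.01}
    - {"travel": [-0.001, -0.003, 0.1], "twist": 0, "hand": 0.01}
    - {"travel": [-0.001, -0.003, 0.125], "twist": 0, "hand": 0.01}
    - {"travel": [-0.001, -0.003, 0.138], "twist": 0, "hand": 0.01}
    - {"travel": [-0.001, -0.003, 0.145], "twist": 0, "hand": 0.01}
    - {"travel": [-0.001, -0.003, 0.149], "twist": 0, "hand": 0.01}
    - {"travel": [-0.001, -0.003, 0.151], "twist": 0, "hand": 0.01}
    - {"travel": [-0.001, -0.003, 0.152], "twist": 0, "hand": 0.01}
    - {"travel": [-0.001, -0.003, 0.152], "twist": 0, "hand": 0.01}
    - {"travel": [-0.001, -0.003, 0.152], "twist": 0, "hand": 0.01}

```text
t: 7.38
position: [0.6401, 0.016, 0.1066]
tcp_rot: [-2.681, 1.638, -0.001]
force: [0.0, -0.5, 0.1]
gripper_width: 0.244
```

```bash
python3 mv.py .640 .0155 .1052
```

```text
t 7.38 pos [0.6401 0.016  0.1066] jaw -62.9 zaxis [ 0. -0. -1.] travel [0.0004 0.0003 0.0014] twist 0.0 force [ 0.  -0.5  0.1] g 0.244 j [-0.09  0.21  1.69  0.    1.24  1.01]
```

Emit:
carry_out:
  increments:
    - {"travel": [0, 0, 0.002], "twist": 0, "hand": 0.01}
    - {"travel": [0, 0, 0.002], "twist": 0, "hand": 0.01}
    - {"travel": [0, 0, 0.002], "twist": 0, "hand": 0.03}
    - {"travel": [0, 0, 0.002], "twist": 0, "hand": 0.05}
    - {"travel": [0, 0, 0.002], "twist": 0, "hand": 0.05}
    - {"travel": [0, 0, 0.002], "twist": 0, "hand": 0.05}
    - {"travel": [0, 0, -0.03], "twist": 0, "hand": 0.05}
    - {"travel": [0, 0, -0.08], "twist": 0, "hand": 0.05}
    - {"travel": [0, 0, -0.13], "twist": 0, "hand": 0.05}
    - {"travel": [0.03, 0.035, -0.155], "twist": 0, "hand": 0.05}
    - {"travel": [0.06, 0.075, -0.155], "twist": 0, "hand": 0.05}
    - {"travel": [0.09, 0.115, -0.155], "twist": 0, "hand": 0.05}
    - {"travel": [0.12, 0.155, -0.155], "twist": 0, "hand": 0.05}
    - {"travel": [0.15, 0.195, -0.155], "twist": 0, "hand": 0.05}
    - {"travel": [0.18, 0.235, -0.155], "twist": 0, "hand": 0.05}
    - {"travel": [0.21, 0.27, -0.155], "twist": 0, "hand": 0.05}
    - {"travel": [0.239, 0.304, -0.155], "twist": 0, "hand": 0.05}
    - {"travel": [0.239, 0.304, -0.155], "twist": 0, "hand": 0.05}
    - {"travel": [0.239, 0.304, -0.155], "twist": 0, "hand": 0.05}
    - {"travel": [0.239, 0.304, -0.155], "twist": 0, "hand": 0.05}

```text
t: 9.88
position: [0.4789, -0.3343, 0.2613]
tcp_rot: [-2.682, 1.636, 0.0]
force: [-0.1, 0.4, -0.3]
gripper_width: 0.586
```

```bash
python3 mv.py .478 -.335 .097; python3 - <<'E'
from h import *
C=cal('wrist');im=eyes.read_camera('wrist');save(im,'w3.png')
print(proj(C,(.478,-.335,.105)))
save(cv2.resize(eyes.read_camera('top')[130:280,140:420],None,fx=2.8,fy=2.8),'t3.png')
E
```

```text
t 9.88 pos [ 0.4789 -0.3343  0.2613] jaw -62.8 zaxis [ 0.  0. -1.] travel [0.0002 0.0012 0.1643] twist 0.1 force [-0.1  0.4 -0.3] g 0.586 j [-0.74 -0.05  1.7   0.    1.49  0.36]
[318.33018509 185.94271257]
```

View pics/w3.png

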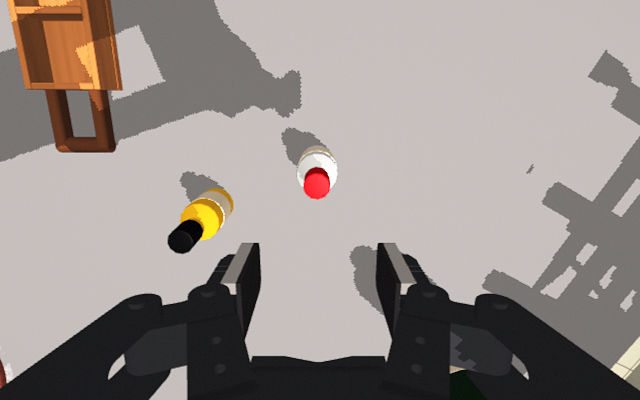

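View pics/t3.png

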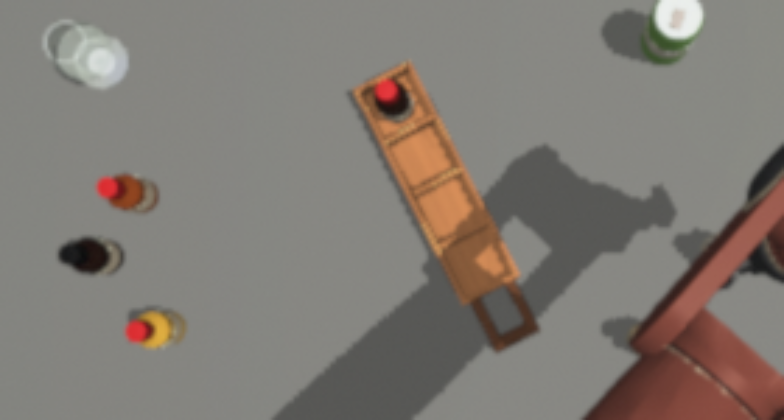

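The dark bottle stands upright in the plain-end cell. The clear cap is at (317,184), 1–2 px from the prediction. Grasping it next.

Emit:
carry_out:
  increments:
    - {"travel": [-0.001, 0, 0.05], "twist": 0, "hand": 0.05}
    - {"travel": [-0.001, 0, 0.1], "twist": 0, "hand": 0.05}
    - {"travel": [-0.001, 0, 0.14], "twist": 0, "hand": 0.05}
    - {"travel": [-0.001, 0, 0.164], "twist": 0, "hand": 0.05}
    - {"travel": [-0.001, 0, 0.164], "twist": 0, "hand": 0.05}
    - {"travel": [-0.001, 0, 0.164], "twist": 0, "hand": 0.05}
    - {"travel": [-0.001, 0, 0.164], "twist": 0, "hand": 0.01}
    - {"travel": [-0.001, 0, 0.164], "twist": 0, "hand": 0.01}
    - {"travel": [-0.001, 0, 0.164], "twist": 0, "hand": 0.01}
    - {"travel": [-0.001, 0, 0.164], "twist": 0, "hand": 0.01}
    - {"travel": [-0.001, 0, 0.164], "twist": 0, "hand": 0.01}
    - {"travel": [-0.001, 0, 0.164], "twist": 0, "hand": 0.01}
  grip_force: 30

```text
t: 11.48
position: [0.4788, -0.335, 0.099]
tcp_rot: [2.681, -1.638, 0.004]
force: [-0.3, 1.2, 5.0]
gripper_width: 0.248
```

```bash
python3 - <<'E'
d=__import__('numpy').array([-.8905,-.4550])
for k in (96,32,-32,-96): print(k,__import__('numpy').array([.5547,-.0282])+d*k/1000)
E
python3 mv.py .4692 -.0719 .26
```

```text
96 [ 0.469212 -0.07188 ]
32 [ 0.526204 -0.04276 ]
-32 [ 0.583196 -0.01364 ]
-96 [0.640188 0.01548 ]
t 11.47 pos [ 0.4788 -0.335   0.099 ] jaw -62.9 zaxis [ 0.002 -0.001 -1.   ] travel [-0.2382 -0.1117 -0.1613] twist 0.0 force [-0.3  1.2  5. ] g 0.248 j [-0.74  0.1   1.83  0.    1.21  0.36]
```

Emit:
carry_out:
  increments:
    - {"travel": [0, 0, -0.015], "twist": 0, "hand": 0.01}
    - {"travel": [0, 0, -0.045], "twist": 0, "hand": 0.01}
    - {"travel": [0, 0, -0.085], "twist": 0, "hand": 0.01}
    - {"travel": [0, 0, -0.13], "twist": 0, "hand": 0.01}
    - {"travel": [-0.01, -0.005, -0.155], "twist": 0, "hand": 0.01}
    - {"travel": [-0.035, -0.016, -0.161], "twist": 0, "hand": 0.01}
    - {"travel": [-0.07, -0.033, -0.161], "twist": 0, "hand": 0.01}
    - {"travel": [-0.11, -0.052, -0.161], "twist": 0, "hand": 0.01}
    - {"travel": [-0.15, -0.07, -0.161], "twist": 0, "hand": 0.01}
    - {"travel": [-0.19, -0.09, -0.161], "twist": 0, "hand": 0.01}
    - {"travel": [-0.22, -0.103, -0.161], "twist": 0, "hand": 0.01}
    - {"travel": [-0.234, -0.11, -0.161], "twist": 0, "hand": 0.01}
    - {"travel": [-0.238, -0.112, -0.161], "twist": 0, "hand": 0.01}
    - {"travel": [-0.238, -0.112, -0.161], "twist": 0, "hand": 0.01}
    - {"travel": [-0.238, -0.112, -0.161], "twist": 0, "hand": 0.01}
    - {"travel": [-0.238, -0.112, -0.161], "twist": 0, "hand": 0.01}

```text
t: 13.48
position: [0.4691, -0.0723, 0.2582]
tcp_rot: [2.68, -1.64, -0.0]
force: [0.5, -0.2, -0.7]
gripper_width: 0.251
```

```bash
python3 mv.py .4692 -.0719 .107; python3 - <<'E'
from h import *
C=cal('wrist');im=eyes.read_camera('wrist');save(im,'w4.png')
d=np.array([-.8905,-.4550]);n=np.array([.455,-.8905]);c=np.array([.5547,-.0282])
for k in (.131,.067,.003,-.061,-.131): print(k,[proj(C,[*(c+d*k+n*s),.04]).round(1) for s in(-.035,.035)])
E
```

```text
t 13.47 pos [ 0.4691 -0.0723  0.2582] jaw -62.9 zaxis [-0. -0. -1.] travel [-0.0003 -0.0003  0.1512] twist -0.0 force [ 0.5 -0.2 -0.7] g 0.251 j [-0.31 -0.32  1.94 -0.    1.53  0.79]
0.131 [array([283.1, 203.6]), array([352.5, 203.6])]
0.067 [array([281.4, 139.7]), array([354.3, 139.8])]
0.003 [array([279.4,  69. ]), array([356.2,  69.1])]
-0.061 [array([277.3,  -9.6]), array([358.4,  -9.6])]
-0.131 [array([ 274.6, -106.4]), array([ 361.1, -106.4])]
```

View pics/w4.png

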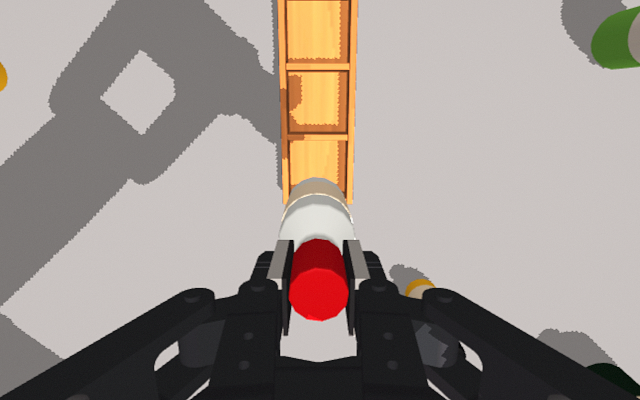

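Dividers at rows 66 and 137 and the side walls all match the corrected tray pose, so I'm lowering the bottle.

Emit:
carry_out:
  increments:
    - {"travel": [0, 0, 0.03], "twist": 0, "hand": 0.01}
    - {"travel": [0, 0, 0.065], "twist": 0, "hand": 0.01}
    - {"travel": [0, 0, 0.1], "twist": 0, "hand": 0.01}
    - {"travel": [0, 0, 0.125], "twist": 0, "hand": 0.01}
    - {"travel": [0, 0, 0.138], "twist": 0, "hand": 0.01}
    - {"travel": [0, 0, 0.145], "twist": 0, "hand": 0.01}
    - {"travel": [0, 0, 0.149], "twist": 0, "hand": 0.01}
    - {"travel": [0, 0, 0.151], "twist": 0, "hand": 0.01}
    - {"travel": [0, 0, 0.152], "twist": 0, "hand": 0.01}
    - {"travel": [0, 0, 0.152], "twist": 0, "hand": 0.01}
    - {"travel": [0, 0, 0.152], "twist": 0, "hand": 0.01}

```text
t: 14.9
position: [0.4696, -0.0717, 0.1071]
tcp_rot: [-2.68, 1.638, -0.002]
force: [0.0, 0.7, 2.5]
gripper_width: 0.248
```

```bash
python3 mv.py .397 .267 .107
```

```text
t 14.9 pos [ 0.4696 -0.0717  0.1071] jaw -62.9 zaxis [ 0.001 -0.    -1.   ] travel [-3.345e-01 -8.990e-02 -1.000e-04] twist 0.0 force [0.  0.7 2.5] g 0.248 j [-0.31 -0.18  2.08  0.    1.24  0.79]
```

Touching down (2.5 N). I'll release, rise and go over the gold bottle.

Emit:
carry_out:
  increments:
    - {"travel": [0, 0, 0.001], "twist": 0, "hand": 0.01}
    - {"travel": [0, 0, 0.001], "twist": 0, "hand": 0.03}
    - {"travel": [0, 0, 0.001], "twist": 0, "hand": 0.05}
    - {"travel": [0, 0, 0.001], "twist": 0, "hand": 0.05}
    - {"travel": [0, 0, 0.001], "twist": 0, "hand": 0.05}
    - {"travel": [0, 0, -0.03], "twist": 0, "hand": 0.05}
    - {"travel": [0, 0, -0.08], "twist": 0, "hand": 0.05}
    - {"travel": [0, 0, -0.13], "twist": 0, "hand": 0.05}
    - {"travel": [-0.04, -0.01, -0.155], "twist": 0, "hand": 0.05}
    - {"travel": [-0.085, -0.023, -0.155], "twist": 0, "hand": 0.05}
    - {"travel": [-0.13, -0.035, -0.155], "twist": 0, "hand": 0.05}
    - {"travel": [-0.175, -0.047, -0.155], "twist": 0, "hand": 0.05}
    - {"travel": [-0.22, -0.06, -0.155], "twist": 0, "hand": 0.05}
    - {"travel": [-0.265, -0.072, -0.155], "twist": 0, "hand": 0.05}
    - {"travel": [-0.305, -0.082, -0.155], "twist": 0, "hand": 0.05}
    - {"travel": [-0.334, -0.09, -0.155], "twist": 0, "hand": 0.05}
    - {"travel": [-0.334, -0.09, -0.155], "twist": 0, "hand": 0.05}
    - {"travel": [-0.334, -0.09, -0.155], "twist": 0, "hand": 0.05}
    - {"travel": [-0.334, -0.09, -0.155], "twist": 0, "hand": 0.05}

```text
t: 17.27
position: [0.3971, 0.2658, 0.2612]
tcp_rot: [2.679, -1.64, 0.0]
force: [-0.5, -0.0, -0.2]
gripper_width: 0.585
```

```bash
python3 mv.py .397 .267 .098; python3 - <<'E'
from h import *
C=cal('wrist');im=eyes.read_camera('wrist');save(im,'w5.png')
print(proj(C,(.397,.267,.105)),proj(C,(.543,.299,.105)))
save(cv2.resize(eyes.read_camera('top')[130:280,140:420],None,fx=2.8,fy=2.8),'t5.png')
E
```

```text
t 17.27 pos [0.3971 0.2658 0.2612] jaw -62.9 zaxis [ 0. -0. -1.] travel [-0.0011 -0.0005  0.1632] twist -0.0 force [-0.5 -0.  -0.2] g 0.585 j [ 0.43 -0.32  1.93 -0.    1.53  1.53]
[316.739625   184.04847284] [370.45201703 -15.85720227]
```

View pics/w5.png

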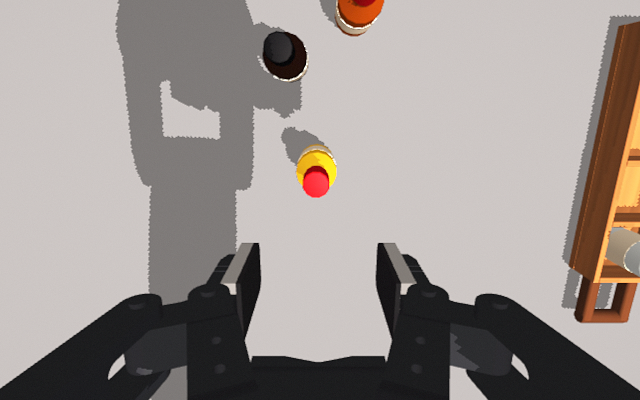

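View pics/t5.png

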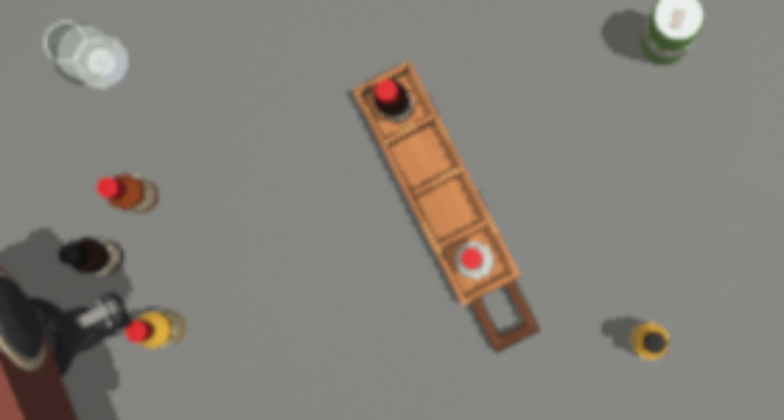

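Clear is upright in the handle cell. The gold cap is at (316,182), as predicted, so I'll grasp it.

Emit:
carry_out:
  increments:
    - {"travel": [-0.001, -0.001, 0.05], "twist": 0, "hand": 0.05}
    - {"travel": [-0.001, -0.001, 0.1], "twist": 0, "hand": 0.05}
    - {"travel": [-0.001, -0.001, 0.14], "twist": 0, "hand": 0.05}
    - {"travel": [-0.001, -0.001, 0.163], "twist": 0, "hand": 0.05}
    - {"travel": [-0.001, -0.001, 0.163], "twist": 0, "hand": 0.05}
    - {"travel": [-0.001, -0.001, 0.163], "twist": 0, "hand": 0.05}
    - {"travel": [-0.001, -0.001, 0.163], "twist": 0, "hand": 0.01}
    - {"travel": [-0.001, -0.001, 0.163], "twist": 0, "hand": 0.01}
    - {"travel": [-0.001, -0.001, 0.163], "twist": 0, "hand": 0.01}
    - {"travel": [-0.001, -0.001, 0.163], "twist": 0, "hand": 0.01}
    - {"travel": [-0.001, -0.001, 0.163], "twist": 0, "hand": 0.01}
    - {"travel": [-0.001, -0.001, 0.163], "twist": 0, "hand": 0.01}
  grip_force: 30

```text
t: 18.88
position: [0.3983, 0.2685, 0.0999]
tcp_rot: [-2.679, 1.637, -0.003]
force: [-0.5, -1.6, 5.8]
gripper_width: 0.248
```

```bash
python3 mv.py .5262 -.0428 .26
```

```text
t 18.88 pos [0.3983 0.2685 0.0999] jaw -62.8 zaxis [ 0.002  0.001 -1.   ] travel [ 0.3354  0.0278 -0.16  ] twist 0.1 force [-0.5 -1.6  5.8] g 0.248 j [ 0.44 -0.16  2.08 -0.    1.22  1.54]
```

Emit:
carry_out:
  increments:
    - {"travel": [0, 0, -0.015], "twist": 0, "hand": 0.01}
    - {"travel": [0, 0, -0.045], "twist": 0, "hand": 0.01}
    - {"travel": [0, 0, -0.085], "twist": 0, "hand": 0.01}
    - {"travel": [0, 0, -0.13], "twist": 0, "hand": 0.01}
    - {"travel": [0.015, 0.001, -0.155], "twist": 0, "hand": 0.01}
    - {"travel": [0.045, 0.004, -0.16], "twist": 0, "hand": 0.01}
    - {"travel": [0.085, 0.007, -0.16], "twist": 0, "hand": 0.01}
    - {"travel": [0.125, 0.01, -0.16], "twist": 0, "hand": 0.01}
    - {"travel": [0.165, 0.014, -0.16], "twist": 0, "hand": 0.01}
    - {"travel": [0.205, 0.017, -0.16], "twist": 0, "hand": 0.01}
    - {"travel": [0.245, 0.02, -0.16], "twist": 0, "hand": 0.01}
    - {"travel": [0.285, 0.024, -0.16], "twist": 0, "hand": 0.01}
    - {"travel": [0.315, 0.026, -0.16], "twist": 0, "hand": 0.01}
    - {"travel": [0.331, 0.027, -0.16], "twist": 0, "hand": 0.01}
    - {"travel": [0.335, 0.028, -0.16], "twist": 0, "hand": 0.01}
    - {"travel": [0.335, 0.028, -0.16], "twist": 0, "hand": 0.01}
    - {"travel": [0.335, 0.028, -0.16], "twist": 0, "hand": 0.01}
    - {"travel": [0.335, 0.028, -0.16], "twist": 0, "hand": 0.01}

```text
t: 21.12
position: [0.525, -0.0421, 0.2584]
tcp_rot: [-2.681, 1.637, -0.0]
force: [-0.1, -0.2, -1.5]
gripper_width: 0.247
```

```bash
python3 mv.py .5262 -.0428 .108; python3 - <<'E'
from h import *
C=cal('wrist');im=eyes.read_camera('wrist');save(im,'w6.png')
d=np.array([-.8905,-.4550]);n=np.array([.455,-.8905]);c=np.array([.5547,-.0282])
for k in (.131,.067,.003,-.061,-.131): print(k,[proj(C,[*(c+d*k+n*s),.04]).round(1) for s in(-.035,.035)])
E
```

```text
t 21.12 pos [ 0.525  -0.0421  0.2584] jaw -62.8 zaxis [ 0.  0. -1.] travel [ 0.0011 -0.0007  0.1504] twist 0.1 force [-0.1 -0.2 -1.5] g 0.247 j [-0.22 -0.19  1.83  0.    1.5   0.87]
0.131 [array([285.8, 261.1]), array([352. , 261.3])]
0.067 [array([284.4, 203.1]), array([353.8, 203.3])]
0.003 [array([282.9, 139.2]), array([355.8, 139.4])]
-0.061 [array([281.2,  68.4]), array([358. ,  68.6])]
-0.131 [array([279.1, -18. ]), array([360.7, -17.8])]
```

View pics/w6.png

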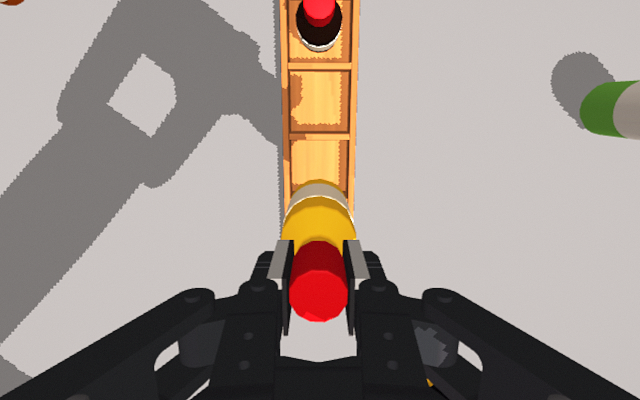

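The gold bottle is centred over its cell, with dividers at rows 66 and 136. Lowering.

Emit:
carry_out:
  increments:
    - {"travel": [0.001, -0.001, 0.03], "twist": 0, "hand": 0.01}
    - {"travel": [0.001, -0.001, 0.065], "twist": 0, "hand": 0.01}
    - {"travel": [0.001, -0.001, 0.1], "twist": 0, "hand": 0.01}
    - {"travel": [0.001, -0.001, 0.125], "twist": 0, "hand": 0.01}
    - {"travel": [0.001, -0.001, 0.138], "twist": 0, "hand": 0.01}
    - {"travel": [0.001, -0.001, 0.145], "twist": 0, "hand": 0.01}
    - {"travel": [0.001, -0.001, 0.148], "twist": 0, "hand": 0.01}
    - {"travel": [0.001, -0.001, 0.15], "twist": 0, "hand": 0.01}
    - {"travel": [0.001, -0.001, 0.151], "twist": 0, "hand": 0.01}
    - {"travel": [0.001, -0.001, 0.151], "twist": 0, "hand": 0.01}
    - {"travel": [0.001, -0.001, 0.151], "twist": 0, "hand": 0.01}

```text
t: 22.55
position: [0.527, -0.0434, 0.108]
tcp_rot: [-2.68, 1.638, -0.002]
force: [-0.9, 0.2, 1.4]
gripper_width: 0.246
```

```bash
python3 mv.py .543 .299 .108
```

```text
t 22.55 pos [ 0.527  -0.0434  0.108 ] jaw -62.9 zaxis [ 0.001 -0.    -1.   ] travel [-2.974e-01 -1.705e-01 -1.000e-04] twist 0.0 force [-0.9  0.2  1.4] g 0.246 j [-0.22 -0.04  1.96 -0.    1.23  0.87]
```

Emit:
carry_out:
  increments:
    - {"travel": [0, 0, 0.001], "twist": 0, "hand": 0.01}
    - {"travel": [0, 0, 0.001], "twist": 0, "hand": 0.03}
    - {"travel": [0, 0, 0.001], "twist": 0, "hand": 0.05}
    - {"travel": [0, 0, 0.001], "twist": 0, "hand": 0.05}
    - {"travel": [0, 0, 0.001], "twist": 0, "hand": 0.05}
    - {"travel": [0, 0, -0.03], "twist": 0, "hand": 0.05}
    - {"travel": [0, 0, -0.08], "twist": 0, "hand": 0.05}
    - {"travel": [0, 0, -0.13], "twist": 0, "hand": 0.05}
    - {"travel": [-0.04, -0.023, -0.153], "twist": 0, "hand": 0.05}
    - {"travel": [-0.08, -0.046, -0.153], "twist": 0, "hand": 0.05}
    - {"travel": [-0.12, -0.069, -0.153], "twist": 0, "hand": 0.05}
    - {"travel": [-0.16, -0.092, -0.153], "twist": 0, "hand": 0.05}
    - {"travel": [-0.2, -0.115, -0.153], "twist": 0, "hand": 0.05}
    - {"travel": [-0.24, -0.138, -0.153], "twist": 0, "hand": 0.05}
    - {"travel": [-0.275, -0.158, -0.153], "twist": 0, "hand": 0.05}
    - {"travel": [-0.297, -0.17, -0.153], "twist": 0, "hand": 0.05}
    - {"travel": [-0.297, -0.17, -0.153], "twist": 0, "hand": 0.05}
    - {"travel": [-0.297, -0.17, -0.153], "twist": 0, "hand": 0.05}
    - {"travel": [-0.297, -0.17, -0.153], "twist": 0, "hand": 0.05}

```text
t: 24.92
position: [0.5424, 0.2976, 0.2603]
tcp_rot: [2.679, -1.64, 0.0]
force: [-0.2, 0.5, -0.2]
gripper_width: 0.584
```

```bash
python3 mv.py .543 .299 .098; python3 - <<'E'
from h import *
C=cal('wrist');im=eyes.read_camera('wrist');save(im,'w7.png')
print(proj(C,(.543,.299,.105)))
E
```

```text
t 24.93 pos [0.5424 0.2976 0.2603] jaw -62.9 zaxis [-0. -0. -1.] travel [-0.001  -0.0012  0.1623] twist -0.0 force [-0.2  0.5 -0.2] g 0.584 j [ 0.38  0.03  1.62 -0.    1.49  1.48]
[316.8469227  183.43580104]
```

View pics/w7.png

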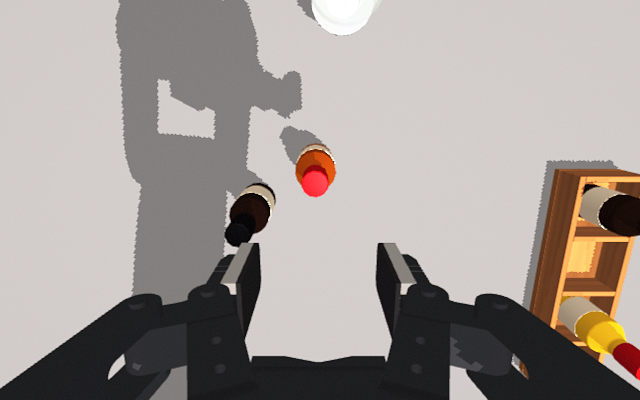

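The amber cap is at (315,182). The black cap at (238,232) leaves about 20 mm of clearance to the jaws. Grasping.

Emit:
carry_out:
  increments:
    - {"travel": [-0.002, -0.002, 0.05], "twist": 0, "hand": 0.045}
    - {"travel": [-0.002, -0.002, 0.1], "twist": 0, "hand": 0.045}
    - {"travel": [-0.002, -0.002, 0.14], "twist": 0, "hand": 0.045}
    - {"travel": [-0.002, -0.002, 0.162], "twist": 0, "hand": 0.045}
    - {"travel": [-0.002, -0.002, 0.162], "twist": 0, "hand": 0.045}
    - {"travel": [-0.002, -0.002, 0.162], "twist": 0, "hand": 0.045}
    - {"travel": [-0.002, -0.002, 0.162], "twist": 0, "hand": 0.01}
    - {"travel": [-0.002, -0.002, 0.162], "twist": 0, "hand": 0.01}
    - {"travel": [-0.002, -0.002, 0.162], "twist": 0, "hand": 0.01}
    - {"travel": [-0.002, -0.002, 0.162], "twist": 0, "hand": 0.01}
    - {"travel": [-0.002, -0.002, 0.162], "twist": 0, "hand": 0.01}
    - {"travel": [-0.002, -0.002, 0.162], "twist": 0, "hand": 0.01}
  grip_force: 30

```text
t: 26.48
position: [0.5445, 0.3018, 0.1006]
tcp_rot: [-2.678, 1.637, -0.004]
force: [-0.1, -1.0, 6.2]
gripper_width: 0.245
```

```bash
python3 mv.py .5832 -.0136 .26
```

```text
t 26.48 pos [0.5445 0.3018 0.1006] jaw -62.9 zaxis [ 0.003  0.001 -1.   ] travel [ 0.2984  0.1089 -0.1596] twist 0.0 force [-0.1 -1.   6.2] g 0.245 j [ 0.39  0.18  1.74 -0.    1.22  1.48]
```

Emit:
carry_out:
  increments:
    - {"travel": [0, 0, -0.015], "twist": 0, "hand": 0.01}
    - {"travel": [0, 0, -0.045], "twist": 0, "hand": 0.01}
    - {"travel": [0, 0, -0.085], "twist": 0, "hand": 0.01}
    - {"travel": [0, 0, -0.13], "twist": 0, "hand": 0.01}
    - {"travel": [0.015, 0.005, -0.155], "twist": 0, "hand": 0.01}
    - {"travel": [0.045, 0.016, -0.16], "twist": 0, "hand": 0.01}
    - {"travel": [0.085, 0.031, -0.16], "twist": 0, "hand": 0.01}
    - {"travel": [0.125, 0.046, -0.16], "twist": 0, "hand": 0.01}
    - {"travel": [0.165, 0.06, -0.16], "twist": 0, "hand": 0.01}
    - {"travel": [0.205, 0.075, -0.16], "twist": 0, "hand": 0.01}
    - {"travel": [0.245, 0.09, -0.16], "twist": 0, "hand": 0.01}
    - {"travel": [0.278, 0.102, -0.16], "twist": 0, "hand": 0.01}
    - {"travel": [0.294, 0.108, -0.16], "twist": 0, "hand": 0.01}
    - {"travel": [0.299, 0.109, -0.16], "twist": 0, "hand": 0.01}
    - {"travel": [0.299, 0.109, -0.16], "twist": 0, "hand": 0.01}
    - {"travel": [0.299, 0.109, -0.16], "twist": 0, "hand": 0.01}
    - {"travel": [0.299, 0.109, -0.16], "twist": 0, "hand": 0.01}

```text
t: 28.6
position: [0.5825, -0.0136, 0.2583]
tcp_rot: [-2.682, 1.636, 0.0]
force: [0.5, 0.6, -1.7]
gripper_width: 0.252
```

```bash
python3 mv.py .5832 -.0136 .1087; python3 - <<'E'
from h import *
C=cal('wrist');im=eyes.read_camera('wrist');save(im,'w8.png')
E
```

```text
t 28.6 pos [ 0.5825 -0.0136  0.2583] jaw -62.8 zaxis [-0.  0. -1.] travel [ 0.0003 -0.0006  0.1496] twist 0.1 force [ 0.5  0.6 -1.7] g 0.252 j [-0.15 -0.05  1.7   0.    1.49  0.94]
```

View pics/w8.png

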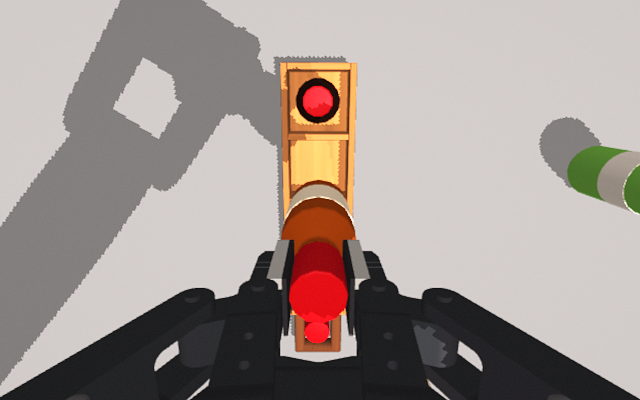

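Amber is centred over its cell, and the dark bottle sits centred in its own at (318,100). Lowering.

Emit:
carry_out:
  increments:
    - {"travel": [0, -0.001, 0.03], "twist": 0, "hand": 0.01}
    - {"travel": [0, -0.001, 0.065], "twist": 0, "hand": 0.01}
    - {"travel": [0, -0.001, 0.1], "twist": 0, "hand": 0.01}
    - {"travel": [0, -0.001, 0.125], "twist": 0, "hand": 0.01}
    - {"travel": [0, -0.001, 0.138], "twist": 0, "hand": 0.01}
    - {"travel": [0, -0.001, 0.145], "twist": 0, "hand": 0.01}
    - {"travel": [0, -0.001, 0.148], "twist": 0, "hand": 0.01}
    - {"travel": [0, -0.001, 0.15], "twist": 0, "hand": 0.01}
    - {"travel": [0, -0.001, 0.151], "twist": 0, "hand": 0.01}
    - {"travel": [0, -0.001, 0.151], "twist": 0, "hand": 0.01}
    - {"travel": [0, -0.001, 0.151], "twist": 0, "hand": 0.01}

```text
t: 30.02
position: [0.5842, -0.0142, 0.1087]
tcp_rot: [-2.68, 1.638, -0.003]
force: [-0.8, 0.3, 5.8]
gripper_width: 0.241
```

```bash
python3 mv.py .5832 -.0136 .1087
```

```text
t 30.02 pos [ 0.5842 -0.0142  0.1087] jaw -62.9 zaxis [ 0.002 -0.    -1.   ] travel [-0.001   0.0006 -0.    ] twist 0.0 force [-0.8  0.3  5.8] g 0.241 j [-0.15  0.08  1.83  0.    1.23  0.95]
```

Emit:
carry_out:
  increments:
    - {"travel": [0, 0, 0], "twist": 0, "hand": 0.03}
    - {"travel": [0, 0, 0], "twist": 0, "hand": 0.05}
    - {"travel": [0, 0, 0], "twist": 0, "hand": 0.05}
    - {"travel": [0, 0, 0], "twist": 0, "hand": 0.05}
    - {"travel": [0, 0, -0.03], "twist": 0, "hand": 0.05}
    - {"travel": [0, 0, -0.08], "twist": 0, "hand": 0.05}
    - {"travel": [0, 0, -0.13], "twist": 0, "hand": 0.05}
    - {"travel": [0, 0, -0.18], "twist": 0, "hand": 0.05}
    - {"travel": [-0.03, 0.03, -0.19], "twist": 0, "hand": 0.05}
    - {"travel": [-0.07, 0.06, -0.19], "twist": 0, "hand": 0.05}
    - {"travel": [-0.11, 0.09, -0.19], "twist": 0, "hand": 0.05}
    - {"travel": [-0.15, 0.12, -0.19], "twist": 0, "hand": 0.05}
    - {"travel": [-0.18, 0.14, -0.19], "twist": 0, "hand": 0.05}
    - {"travel": [-0.2, 0.15, -0.19], "twist": 0, "hand": 0.05}
    - {"travel": [-0.2, 0.15, -0.19], "twist": 0, "hand": 0.05}
    - {"travel": [-0.2, 0.15, -0.19], "twist": 0, "hand": 0.05}

```text
t: 32.02
position: [0.3591, 0.0952, 0.2974]
tcp_rot: [-2.681, 1.638, -0.001]
force: [0.2, 0.0, -0.6]
gripper_width: 0.586
```

```bash
python3 mv.py .5832 -.0136 .1087; cat > fin.py <<'E'
from m2 import *
top=eyes.read_camera('top');sc=eyes.read_camera('scene');save(top,'tf.png');save(sc,'sf.png')
print('=====')
c=np.array([.5547,-.0282]);d=np.array([-.8905,-.455]);n=np.array([.455,-.8905])
for nm,im,C,lo,hi in(('top',top,CT,150,450),('scene',sc,CS,200,640)):
    for ce,st in comps(im,red2(im),8):
        if lo<ce[0]<hi and 120<ce[1]<290:
            p=ray(C,ce,.113 if nm=='top' else .108)[:2]; print(nm,ce.round(1),'tray x,y',((p-c)@d).round(3),((p-c)@-n).round(3))
E
python3 fin.py|sed -n '/=====/,$p'
```

```text
t 32.02 pos [0.3591 0.0952 0.2974] jaw -62.9 zaxis [ 0. -0. -1.] travel [ 0.199  -0.1497  0.1888] twist 0.0 force [ 0.2  0.  -0.6] g 0.586 j [ 0.06 -0.64  2.09 -0.    1.69  1.16]
=====
top [277.6 161.9] tray x,y -0.095 -0.001
top [288.5 182. ] tray x,y -0.029 -0.002
top [298.8 201.9] tray x,y 0.035 -0.003
top [307.9 221.9] tray x,y 0.097 0.0
scene [339.9 186.9] tray x,y -0.017 0.0
```

View pics/tf.png

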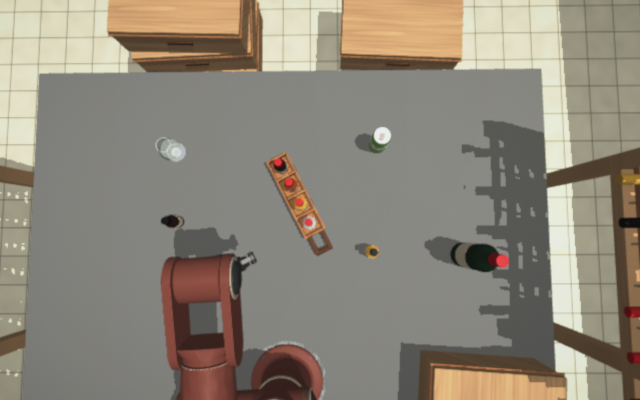

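View pics/sf.png

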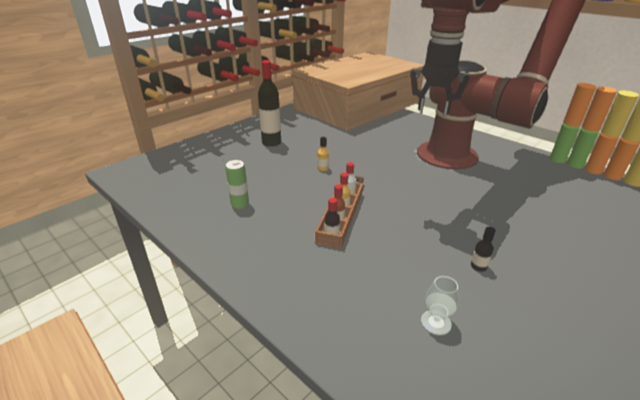

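Both views show the four red caps upright in the carrier, in the right order. In the top view they are within 3 mm of their cell centres. The bystanders and black caps haven't moved, so I'm handing in.

```bash
python3 -c "
from plant import order
print(order.close_job())"
```

```text
the job is handed in; nothing more can be done
None
```

The rum flight is set up and handed in. The four red-capped bottles stand upright in the carrier: clear beside the handle, then gold, amber and dark at the plain end. I gripped each by its cap and lowered it until it sat on, or within about 2 mm of, the cell floor before letting go. The clock read about 32 s of the 104 s allowed just before I handed in.

- **Placement:** in the last top picture the caps sit at tray x of about +97, +35, -29 and -95 mm and within 3 mm sideways, against a 15 mm tolerance.
- **Bystanders:** the black-capped bottles, wine bottle, can and glass look unmoved and upright in both the top and scene views. I compared these by eye and did not re-measure them.
- **Disagreements:** my first estimate of the tray position was about 3 mm off. I corrected it from the wrist view before the first placing. In the last scene view the red caps merged into one blob, so it gave no separate position for each bottle.

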